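# Seat a piston pin in an inspection V-cradle against its back stop

### The arm

A 6-joint arm with a two-finger parallel gripper is mounted at the origin on a cart in front of the work surface, level with it; the furniture and walls round the work are solid. World frame = base frame: x ahead of the robot, y to its left, z up, the work surface at z = 0. Lengths are in m, angles in degrees, forces in N, time in s.
With the tool pointing down it reaches from about 0.3 to 0.85 m from the base axis. Payload 5.4 kg.
Tool frame: the origin (TCP) lies at the very end of the fingers, on their centre line; the grasp point (between the pads) lies 19 mm behind it; z points along the fingers, y is the line along which they close (so a half turn about z gives the same grasp; the last joint's range is limited). The gripper opens to 85 mm and grips with 20 to 120 N. Pads are 22 mm wide; open, the fingers measure 114 mm over their backs; the gripper's body (76 mm by 85 mm) begins 54 mm behind the grasp point. The pads swing forward as they close: fully open they stand 13 mm farther back than shut.
Start: joints at [60.499, 9.076, 91.501, -0, 79.423, -12.038], TCP at [0.173, 0.548, 0.231] pointing down, gripper open.
Joint ranges: [-166.64, 166.64], [-54.1, 131.32], [10.49, 154.53], [-73.88, 253.88], [9.74, 151.15], [-171.62, 171.62]. Speed limits (degrees/s): [147.25, 147.25, 180, 180, 180, 180].

### API

Orientations are given as a 3x3 rotation matrix whose columns are the frame's x, y, z axes.
In Python, from plant import ctrl gives the robot as it stands.
- The arm moves only by the tool arm_command, never from a script. Its argument "rows" is a list of rows, each an object of numbers: "jaw": the opening, from 0 (shut) to 1 (fully open); "dx", "dy", "dz": the shift along the world's x, y, z in units of 20 mm (1.0 is 20 mm); "wx", "wy", "wz": the turn, a rotation vector about the world's x, y, z in units of 0.15 rad (1.0 is 0.15 rad). In form: [{"jaw": .., "dx": .., "dy": .., "dz": .., "wx": .., "wy": .., "wz": ..}, ...]. A call has 1 to 10 rows; each row shifts and turns the commanded pose from where the row before left it; what a row does not reach is not made up. A row lasts 1/10 s, in which the tool goes at most 50 mm and 8.59 degrees, less where a joint would pass 70% of its speed; a pose out of reach is approached as far as the arm can. A call with a number of a shift or a turn outside -1 to 1 is refused whole. A call with a gripper value outside its range is refused whole. The fingers move at their own pace and stop on an object; "squeeze" is the grip in N (left out, the last holds). Time passes only in rows, so rows that do not move let the fingers close. It gives the time, the measured TCP pose, the force, the opening and the grip force at its end, in the units of the state.
- ctrl.state(): the state, without advancing time (a new reading comes with each control period).
- ctrl.snapshot(name): name is "scene" or "top" or "wrist"; returns (picture, depth): 480x640x3 uint8, red, green, blue; 480x640 float32, m along the optical axis (not along the pixel's ray), 0 where there is no reading.
- ctrl.camera_params(name): a dict with "camera_matrix" (3x3 intrinsics, pixels), "extrinsics" (4x4, takes a point from world to camera coordinates). Camera axes: x right, y down, z forward; pixel columns grow to the right and rows downward; lengths in m; the calibration is good to about 2 mm. The wrist camera is an equidistant fisheye: a pixel r from the principal point sees the ray r / f radians off the axis. A picture is of the moment at which its call begins: read the wrist's pose just before it. camera_params takes no time and is no camera call; for the wrist camera it gives the pose at the moment of the call.
- ctrl.close_job(): hands the job in; it is judged then, once.
Trained networks look in the newest picture that a camera, given by its name, has taken for a name from the list of things; names that differ only in an ending like _2 or _b are one class to them, and where a whole thing is asked for, a point or a joint stands for the part that bears it (a point fixed in the world has none). Each returns a list of dicts, best first, with "conf" (0 to 1); they miss things now and then, are a little off and sometimes report something else, mostly with a low value. They report only what shows in the picture. A call takes as long as a camera call.
- ctrl.find_in(camera, name): "at" ([row, column] in pixels, amid what is visible of it).
- ctrl.regions_of(camera, name): "region" (480x640 bool, what is visible of it) and "at" ([row, column] in pixels, amid what is visible of it).
The state is a dict: "time_s": time; "qpos": joint angles; "qd": joint speeds; "effort": joint torques, N m; "eef_pos": TCP position; "ee_rot": TCP orientation; "force": force on the tool from outside, world axes, zero at the start; "torque": the same for the moment, N m; "opening": finger opening in m; "finger_force": force on a finger pad.
Only numpy, scipy, OpenCV 4.12 (cv2) and the standard library are available. Lean on these libraries where they do the work, as an engineer would, in place of code of your own. Each camera call takes 0.05 s, during which the arm holds its last target. There are 200 camera calls.

### The job

Take the steel piston pin from its black rest and lay it along the two V saddles of the blue inspection cradle, a little short of the back stop. Then slide it down the V until you feel its end press in the sprung tip of the brass stop screw, hold it firmly but gently there for about a second without ramming the stop, and let go so that it lies on both flanks and still touches the tip. Leave the things lying around alone.

Things in the scene. Friction and masses are not known exactly. Their poses are not given: they have to be found in the camera images.
- pin: Plain round steel piston pin, 24 mm diameter, 120 mm long, 0.10 to 0.21 kg. Origin at its centre, x along its axis (both ends alike), so the ends are at x = -60 and +60 mm. At the start it lies level in the black rest, axis 35 mm above the table.
- rest: Low black plastic pick-up rest, 108 x 54 mm, fixed. Origin at the centre of its underside; x along the lying pin. Two 45-degree V notches, 10 mm wide, at x = -42 and +42 mm hold the pin; they end 5 mm below its axis and reach 16 mm to each side. Between them is only an 8 mm thick floor, so 74 mm of the pin are free for the fingers.
- cradle: Blue foot of the inspection cradle, 190 x 70 x 10 mm (x from -80 to +110 mm), fixed to the table. Origin at the centre of its underside, 48 mm straight under the bed's origin; z up. It can stand on the left or the right of the table, the rest on the other side.
- bed: Frame of the cradle's tilted V. Origin on the V axis (the axis of a seated pin), midway between the saddles, 48 mm above the table. x along the V, 0.17 rad downhill, away from the robot, to the stop; y left; z up, square to the V. Saddles, 12 mm thick, at x = -40 and +40 mm; between x = -34 and +34 the pin is free for fingers to 38 mm below the axis. Friction keeps a released pin in place.
- left_flanks: Ground, lightly oiled steel left (y > 0) 45-degree faces (low friction, about 0.3) of both saddles; same origin and axes as the bed. They face the pin at 12 mm from the V axis and end 2 mm below the axis, 15 mm (outside 20 mm) to the side.
- right_flanks: Steel right (y < 0) 45-degree faces of both saddles, mirror image of the left; same origin and axes as the bed.
- stop: Back stop, same frame as the bed: blue plate, face at x = 84 mm, top 16 mm above the axis, with a brass screw with sprung tip on the axis. Its setting varies and is NOT measured: free tip at x = 60 to 74 mm (pin's centre then at 0 to 14). The damped tip gives 2.5 mm at 2 N/mm, then is rigid. Press with about 5 N (at least 2, never over 10 N); dragging the pin along the V itself takes 1 to 3 N.
- pen: Blue ball pen, 140 x 12 x 10 mm, near the left edge. Origin at the centre of its underside. Bystander: leave it alone.
- spanner: Small steel combination spanner, 149 x 35 x 8 mm, near the right edge. Origin at the centre of its underside. Bystander: leave it alone.
- highlighter: Yellow-green highlighter, 110 x 16 x 12 mm, at the back. Origin at the centre of its underside. Bystander: leave it alone.
- feeler: Steel feeler gauge, 109 x 40 x 9 mm, in the middle near the front edge. Origin at the centre of its underside. Bystander: leave it alone.
- small_bearing: Small ball bearing, 47 mm across, 14 mm high, at the back. Origin at the centre of its underside. Bystander: leave it alone.

How it is judged:
By the outcome, as a careful person would: the job done as asked, in the order asked, and still so for the second after the job is handed in, with the robot touching nothing.
It also fails if it takes over 69 s, if anything falls off the work surface, if the arm or the gripper's body presses on something with over 40 N, if the wrist force passes 120 N, or if a joint passes its speed limit or range.

## Working session

There is one attempt and no reset: what is moved stays moved. The work goes in short steps, Python scripts to look and compute and a tool call to move; the robot and the scene stay as the last step left them, time stands still between calls to the robot, and variables do not carry over. Pictures are saved under pics/ and viewed, at most 10 in all, crops included, and the job is handed in when it is done.

Besides the shell and the picture viewer there is one more tool, called after "Call:" as a command line: name --argument value ..., lists and objects as JSON in quotes. arm_command: Moves the arm, as the interface text tells. Shifts and turns lie within -1 to 1; 1 stands for 20 mm of shift or 0.15 rad of turn. Its arguments: {"type":"object","properties":{"rows":{"type":"array"},"squeeze":{"type":"number"}},"required":["rows"]}

```bash
mkdir -p pics; ls; cat > h.py <<'E'
import numpy as np, cv2
from plant import ctrl
def cam(n):
    p=ctrl.camera_params(n); return np.array(p["camera_matrix"]),np.array(p["extrinsics"])
def cloud(n,d,mask):
    K,E=cam(n); v,u=np.nonzero(mask&(d>0)); z=d[v,u]
    P=np.c_[(u-K[0,2])/K[0,0]*z,(v-K[1,2])/K[1,1]*z,z]
    T=np.linalg.inv(E); return P@T[:3,:3].T+T[:3,3]
E
python3 - <<'E'
from h import *
s=ctrl.state(); print({k:np.round(v,3).tolist() for k,v in s.items()})
for n in("scene","top"):
    im,d=ctrl.snapshot(n); cv2.imwrite(f"pics/{n}0.png",im[:,:,::-1])
    K,E=cam(n);print(n,K.round(1).tolist(),np.linalg.inv(E).round(3).tolist())
    for o in("pin","rest","cradle","left_flanks","right_flanks","stop"):
        for r in ctrl.regions_of(n,o)[:2]:
            P=cloud(n,d,r["region"])
            print(n,o,round(r["conf"],2),np.round(r["at"]),r["region"].sum(),np.median(P,0).round(3) if len(P) else None,np.percentile(P,[2,98],axis=0).round(3).tolist() if len(P) else None)
E
```

```text
pics
{'time_s': 0.0, 'qpos': [60.497, 9.113, 91.576, 0.002, 79.422, -12.038], 'qd': [0.0, -0.047, 0.05, -0.068, -0.028, 0.065], 'effort': [-0.0, -39.599, -33.143, -0.0, 0.008, -0.0], 'eef_pos': [0.172, 0.548, 0.23], 'ee_rot': [[-0.954, 0.3, -0.001], [0.3, 0.954, -0.002], [0.0, -0.002, -1.0]], 'force': [0.149, 0.763, 0.31], 'torque': [0.002, 0.039, -0.02], 'finger_force': 0.0, 'opening': 0.085}
scene [[598.7, 0.0, 313.0], [0.0, 598.7, 241.4], [0.0, 0.0, 1.0]] [[0.753, -0.307, 0.582, -0.097], [-0.658, -0.387, 0.646, -0.691], [0.027, -0.869, -0.494, 0.576], [0.0, 0.0, 0.0, 1.0]]
scene pin 0.91 [281. 352.] 889 [ 0.492 -0.135  0.043] [[0.442, -0.141, 0.028], [0.558, -0.122, 0.048]]
scene rest 0.55 [303. 356.] 1176 [ 0.494 -0.141  0.009] [[0.446, -0.156, 0.001], [0.549, -0.11, 0.028]]
scene cradle 0.82 [240. 258.] 2491 [0.494 0.112 0.011] [[0.406, 0.087, 0.003], [0.585, 0.155, 0.05]]
scene left_flanks 0.57 [226. 233.] 106 [0.446 0.132 0.042] [[0.437, 0.124, 0.025], [0.526, 0.141, 0.052]]
scene stop 0.76 [218. 291.] 369 [0.567 0.116 0.036] [[0.55, 0.102, 0.011], [0.591, 0.142, 0.05]]
scene 
[... 165 characters left out ...]
 -0.994, 0.112, 0.42], [-1.0, 0.01, -0.005, -0.012], [0.004, -0.112, -0.994, 1.077], [0.0, 0.0, 0.0, 1.0]]
top pin 0.78 [262. 384.] 889 [ 0.502 -0.125  0.045] [[0.443, -0.138, 0.034], [0.559, -0.114, 0.05]]
top rest 0.84 [270. 376.] 916 [ 0.496 -0.114  0.008] [[0.446, -0.153, 0.004], [0.549, -0.1, 0.029]]
top cradle 0.9 [272. 243.] 3931 [0.497 0.123 0.011] [[0.407, 0.091, 0.006], [0.588, 0.158, 0.05]]
top cradle 0.53 [301. 248.] 93 [0.446 0.115 0.043] [[0.437, 0.107, 0.027], [0.525, 0.123, 0.054]]
top left_flanks 0.63 [260. 235.] 120 [0.515 0.134 0.038] [[0.437, 0.127, 0.024], [0.526, 0.142, 0.053]]
top stop 0.7 [228. 241.] 366 [0.568 0.123 0.041] [[0.55, 0.105, 0.01], [0.587, 0.147, 0.052]]
```

```bash
python3 - <<'E'
from h import *
a=cv2.imread("pics/scene0.png");b=cv2.imread("pics/top0.png")
# crops, 3x
c=np.hstack([cv2.resize(a[150:350,180:440],None,fx=1.53,fy=2.0),cv2.resize(b[190:330,180:440],(398,400))])
cv2.imwrite("pics/m.png",np.vstack([c[:, :796], cv2.resize(np.hstack([a,b]),(796,200))]))
# axis fits
for n in("top","scene"):
    im,d=ctrl.snapshot(n)
    for o in("pin","rest","cradle"):
        R=ctrl.regions_of(n,o)
        if not R: continue
        P=cloud(n,d,R[0]["region"])
        if o=="cradle": 
            P=P[(P[:,2]>.004)&(P[:,2]<.016)]
        (c,sz,ang)=cv2.minAreaRect((P[:,:2]*1000).astype(np.float32)); print(n,o,np.round(c,1),np.round(sz,1),round(ang,2),P[:,2].max().round(4))
        if o=="pin":
            T=P[P[:,2]>P[:,2].max()-.006]; m=T.mean(0);u=np.linalg.svd(T-m,full_matrices=False)[2][0];print(m.round(4),u.round(3),np.percentile((P-m)@u,[1,99]).round(4))
E
```

```text
top pin [ 501.2 -128.9] [119.4  29.4] 2.08 0.0512
[ 0.4991 -0.1261  0.0471] [-0.999 -0.038 -0.002] [-0.0602  0.0568]
top cradle [497.8 124.6] [ 69.4 189.5] 89.61 0.016
scene pin [ 524.9 -105.7] [169.6  70.5] 1.69 0.0496
[ 0.4988 -0.131   0.0464] [-1.    -0.019 -0.004] [-0.0623  0.0571]
scene rest [ 512.5 -133.6] [ 56.7 140.6] 87.91 0.0322
scene cradle [ 501.9 -271.4] [148.5  36.5] 0.06 0.0125
```

View pics/m.png

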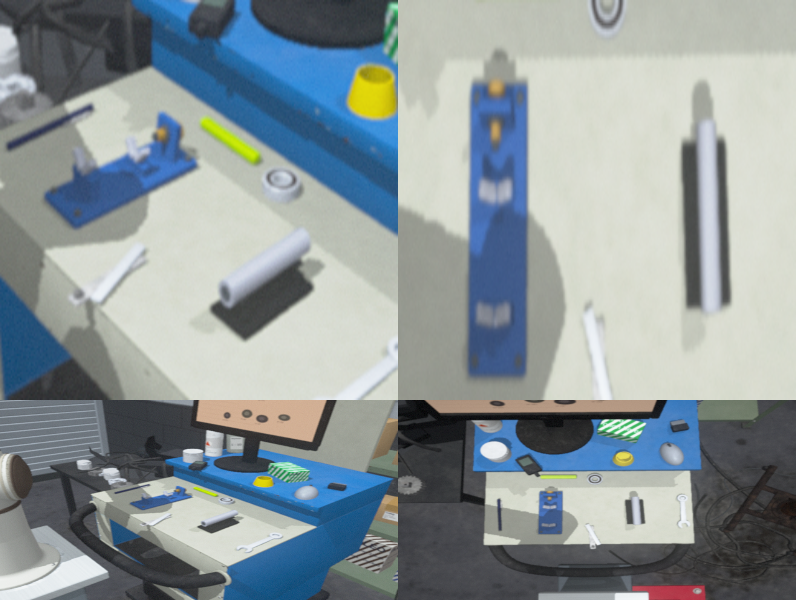

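The picture shows the cradle on the left with its stop on the far side, and the pin in its black rest on the right. In the top crop they are at about (497,230) and (707,215). I'll move over the cradle for a close look.

Call:
arm_command --rows '[{"jaw":1,"dx":0.7,"dy":-0.95,"wz":0.2},{"jaw":1,"dx":0.7,"dy":-0.95,"wz":0.2},{"jaw":1,"dx":0.7,"dy":-0.95,"wz":0.2},{"jaw":1,"dx":0.7,"dy":-0.95,"wz":0.2},{"jaw":1,"dx":0.7,"dy":-0.95,"wz":0.2},{"jaw":1,"dx":0.7,"dy":-0.95,"wz":0.2},{"jaw":1,"dx":0.7,"dy":-0.95,"wz":0.2},{"jaw":1,"dx":0.7,"dy":-0.95,"wz":0.2},{"jaw":1,"dx":0.7,"dy":-0.95,"wz":0.2},{"jaw":1,"dx":0.7,"dy":-0.95,"wz":0.2}]'

```text
validation failed for argument at $.ro...
```

Call:
arm_command --rows '[{"jaw":1,"dx":0.7,"dy":-0.95,"wz":0.25},{"jaw":1,"dx":0.7,"dy":-0.95},{"jaw":1,"dx":0.7,"dy":-0.95},{"jaw":1,"dx":0.7,"dy":-0.95},{"jaw":1,"dx":0.7,"dy":-0.95},{"jaw":1,"dx":0.7,"dy":-0.95},{"jaw":1,"dx":0.7,"dy":-0.95},{"jaw":1,"dx":0.7,"dy":-0.95},{"jaw":1,"dx":0.5,"dy":-0.95},{"jaw":1,"dx":0}]'

```text
validation failed for argument at $.ro...
```

```bash
python3 - <<'E'
from h import *
s=ctrl.state(); print({k:np.round(v,3).tolist() for k,v in s.items()})
K,E=cam("wrist");print(K.round(1).tolist(),np.linalg.inv(E).round(3).tolist())
im,d=ctrl.snapshot("wrist"); cv2.imwrite("pics/w0.png",im[:,:,::-1]); np.savez("w0",d=d,K=K,E=E,im=im)
print((d>0).mean(), np.percentile(d[d>0],[1,50,99]))
for o in("pin","rest","cradle","left_flanks","right_flanks","stop"):
    print(o,[(round(r["conf"],2),np.round(r["at"])) for r in ctrl.find_in("wrist",o)[:2]])
E
```

```text
{'time_s': 1.1, 'qpos': [60.498, 9.077, 91.502, 0.0, 79.424, -12.037], 'qd': [-0.037, 0.035, 0.068, 0.096, -0.012, 0.012], 'effort': [-0.0, -39.603, -33.17, -0.0, 0.001, 0.0], 'eef_pos': [0.173, 0.548, 0.231], 'ee_rot': [[-0.954, 0.3, -0.0], [0.3, 0.954, -0.0], [0.0, -0.0, -1.0]], 'force': [0.28, 0.154, 0.044], 'torque': [0.0, -0.022, 0.018], 'finger_force': 0.0, 'opening': 0.085}
[[371.6, 0.0, 326.0], [0.0, 371.6, 239.0], [0.0, 0.0, 1.0]] [[0.301, 0.905, 0.3, 0.095], [0.954, -0.285, -0.095, 0.574], [0.0, 0.315, -0.949, 0.373], [0.0, 0.0, 0.0, 1.0]]
0.99583984375 [0.06051233 1.02025563 1.38172362]
pin [(0.43, array([448.,  41.]))]
rest [(0.5, array([460., 151.]))]
cradle [(0.56, array([457., 151.]))]
left_flanks [(0.55, array([471., 148.]))]
right_flanks [(0.39, array([476., 145.]))]
stop []
```

View pics/w0.png

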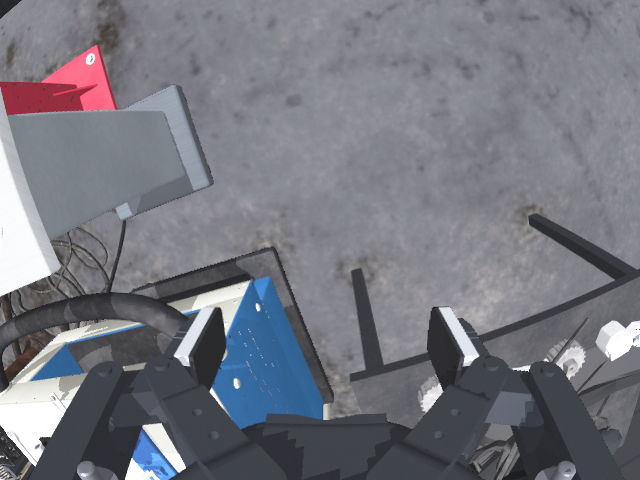

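The wrist view shows only the floor beside the cart, because the moves were refused and the arm is still at the start. I'll resend them with every key in each row.

Call:
arm_command --rows '[{"jaw":1,"dx":0.7,"dy":-0.95,"dz":0,"wx":0,"wy":0,"wz":0.2},{"jaw":1,"dx":0.7,"dy":-0.95,"dz":0,"wx":0,"wy":0,"wz":0.2},{"jaw":1,"dx":0.7,"dy":-0.95,"dz":0,"wx":0,"wy":0,"wz":0.2},{"jaw":1,"dx":0.7,"dy":-0.95,"dz":0,"wx":0,"wy":0,"wz":0.2},{"jaw":1,"dx":0.7,"dy":-0.95,"dz":0,"wx":0,"wy":0,"wz":0.2},{"jaw":1,"dx":0.7,"dy":-0.95,"dz":0,"wx":0,"wy":0,"wz":0.2},{"jaw":1,"dx":0.7,"dy":-0.95,"dz":0,"wx":0,"wy":0,"wz":0.2},{"jaw":1,"dx":0.7,"dy":-0.95,"dz":0,"wx":0,"wy":0,"wz":0.2},{"jaw":1,"dx":0.7,"dy":-0.95,"dz":0,"wx":0,"wy":0,"wz":0.2},{"jaw":1,"dx":0.7,"dy":-0.95,"dz":0,"wx":0,"wy":0,"wz":0.2}]'

```text
time_s: 2.45
eef_pos: [0.3131, 0.3577, 0.2314]
ee_rot: [[-1.0, 0.003, 0.0], [0.003, 1.0, 0.0], [-0.0, 0.0, -1.0]]
force: [-0.3, 0.5, -0.0]
opening: 0.0853
finger_force: 0.0
```

Call:
arm_command --rows '[{"jaw":1,"dx":0.6,"dy":-1,"dz":0,"wx":0,"wy":0,"wz":0},{"jaw":1,"dx":0.6,"dy":-1,"dz":0,"wx":0,"wy":0,"wz":0},{"jaw":1,"dx":0.6,"dy":-1,"dz":0,"wx":0,"wy":0,"wz":0},{"jaw":1,"dx":0.6,"dy":-1,"dz":0,"wx":0,"wy":0,"wz":0},{"jaw":1,"dx":0.6,"dy":-1,"dz":0,"wx":0,"wy":0,"wz":0},{"jaw":1,"dx":0.6,"dy":-1,"dz":0,"wx":0,"wy":0,"wz":0},{"jaw":1,"dx":0.6,"dy":-1,"dz":0,"wx":0,"wy":0,"wz":0},{"jaw":1,"dx":0.6,"dy":-1,"dz":0,"wx":0,"wy":0,"wz":0},{"jaw":1,"dx":0.6,"dy":-1,"dz":0,"wx":0,"wy":0,"wz":0},{"jaw":1,"dx":0,"dy":-1,"dz":0,"wx":0,"wy":0,"wz":0}]'

```text
time_s: 3.45
eef_pos: [0.4216, 0.1574, 0.2315]
ee_rot: [[-1.0, 0.005, 0.001], [0.005, 1.0, -0.0], [-0.001, -0.0, -1.0]]
force: [-0.4, -0.6, -0.7]
opening: 0.0854
finger_force: 0.0
```

```bash
cat >> h.py <<'E'
def wcloud(d,mask,K,E):
    v,u=np.nonzero(mask&(d>0)); z=d[v,u]
    x=(u-K[0,2])/K[0,0]; y=(v-K[1,2])/K[1,1]; r=np.hypot(x,y)+1e-9
    k=np.tan(r)/r*z; P=np.c_[x*k,y*k,z]; T=np.linalg.inv(E)
    return P@T[:3,:3].T+T[:3,3], np.c_[v,u]
def wproj(P,K,E):
    p=np.atleast_2d(P)@E[:3,:3].T+E[:3,3]; n=np.hypot(p[:,0],p[:,1]); a=np.arctan2(n,p[:,2])/n
    return np.c_[K[0,2]+K[0,0]*a*p[:,0],K[1,2]+K[1,1]*a*p[:,1]]
def wsnap(tag):
    K,E=cam("wrist"); im,d=ctrl.snapshot("wrist"); cv2.imwrite(f"pics/{tag}.png",im[:,:,::-1]); np.savez(tag,d=d,K=K,E=E,im=im); return im,d,K,E
E
python3 - <<'E'
from h import *
print(ctrl.state()["eef_pos"])
im,d,K,E=wsnap("w1")
for o in("pin","rest","cradle","left_flanks","right_flanks","stop"):
    for r in ctrl.regions_of("wrist",o)[:2]:
        P,_=wcloud(d,r["region"],K,E)
        print(o,round(r["conf"],2),np.round(r["at"]),len(P),np.median(P,0).round(4),np.percentile(P,[2,98],axis=0).round(4).tolist())
E
```

```text
[0.42160386 0.15741892 0.23152707]
pin 0.86 [277.  86.] 1851 [ 0.494  -0.1201  0.0422] [[0.4403, -0.1341, 0.0283], [0.5559, -0.1139, 0.0463]]
rest 0.9 [265. 104.] 1896 [ 0.4941 -0.1127  0.0067] [[0.4445, -0.1322, 0.0013], [0.545, -0.0993, 0.0266]]
cradle 0.64 [264. 295.] 10853 [0.488  0.1261 0.0091] [[0.4053, 0.0917, 0.0067], [0.5807, 0.1586, 0.0482]]
left_flanks 0.73 [235. 302.] 484 [0.4458 0.1353 0.0393] [[0.4351, 0.1262, 0.0228], [0.5252, 0.1438, 0.0514]]
left_flanks 0.69 [169. 175.] 1817 [0.3831 0.0028 0.0046] [[0.34, -0.0172, -0.0002], [0.4391, 0.0175, 0.0075]]
right_flanks 0.72 [234. 282.] 471 [0.4445 0.1148 0.0395] [[0.4349, 0.1061, 0.0254], [0.5248, 0.1236, 0.0514]]
stop 0.57 [339. 296.] 1163 [0.5654 0.1247 0.0384] [[0.5462, 0.1052, 0.0096], [0.5872, 0.1427, 0.0484]]
```

View pics/w1.png

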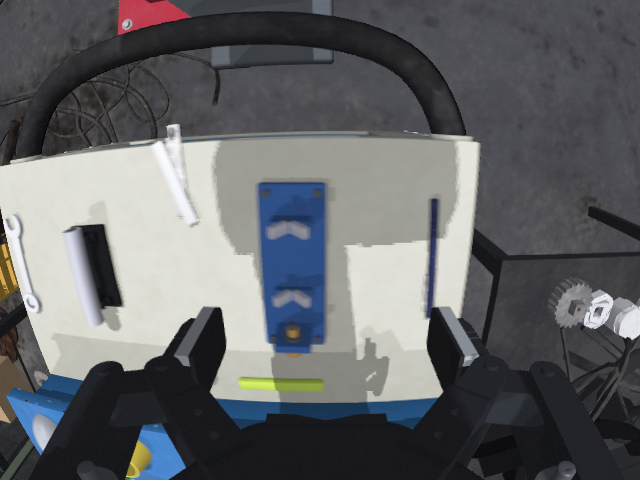

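The wrist view shows the cradle with its saddles at (288,230) and (293,298) and the brass tip at (291,335). The pin is at (85,275). Next I'll fit the V frame from the foot and flank points.

```bash
python3 - <<'E'
from h import *
z=np.load("w1.npz");d,K,E=z["d"],z["K"],z["E"]; im=z["im"].astype(int)
P,vu=wcloud(d,np.ones_like(d,bool),K,E); c=im[vu[:,0],vu[:,1]]
near=(abs(P[:,0]-.49)<.12)&(abs(P[:,1]-.125)<.06)
foot=P[near&(c[:,2]>c[:,0]+25)&(P[:,2]>.003)&(P[:,2]<.016)]
print("foot",len(foot),cv2.minAreaRect((foot[:,:2]*1000).astype(np.float32)),np.median(foot[:,2]))
tab=P[(abs(P[:,0]-.5)<.06)&(abs(P[:,1]-.03)<.03)];print("table z",np.median(tab[:,2]))
fr=np.array([.483,.1246])
S=P[near&(P[:,2]>.02)&(c.max(1)-c.min(1)<45)&(P[:,0]<.54)]
for lo,hi in((.42,.47),(.5,.54)):
    Q=S[(S[:,0]>lo)&(S[:,0]<hi)]; print("saddle",len(Q),Q[:,0].min(),Q[:,0].max(),Q.mean(0).round(4),Q[:,1].min().round(4),Q[:,1].max().round(4),Q[:,2].max().round(4))
    # V lowest y: fit z=a+|y-y0|
    from scipy.optimize import least_squares
    f=least_squares(lambda p:p[0]+abs(Q[:,1]-p[1])+p[2]*(Q[:,0]-Q[:,0].mean())-Q[:,2],[.03,.125,-.17],loss="soft_l1",f_scale=.002).x;print("V y0",f.round(4),"axis z", (f[0]+.012*1.414).round(4))
br=(c[:,0]>c[:,2]+40)&near; B=P[br&(P[:,2]>.02)&(P[:,0]>.5)&(P[:,0]<.6)];print("brass",len(B),B.min(0).round(4) if len(B) else 0,B.max(0).round(4) if len(B) else 0)
r=ctrl.regions_of("wrist","pin")[0]; Q,_=wcloud(d,r["region"],K,E)
print("pin",cv2.minAreaRect((Q[Q[:,2]>.036][:,:2]*1000).astype(np.float32)))
E
```

```text
foot 7795 ((497.32537841796875, 123.04835510253906), (68.11961364746094, 189.19151306152344), 89.40056610107422) 0.00880823012588644
table z -0.001221050117011735
saddle 3840 0.4200031684687476 0.44816614544192823 [0.4281 0.1067 0.2575] 0.0867 0.1429 0.3228
V y0 [-9.4874  9.8669 -6.5992] axis z -9.4704
saddle 394 0.5124830510012385 0.5274951430413243 [0.5181 0.1234 0.0314] 0.1047 0.1416 0.0395
V y0 [0.0222 0.1242 0.084 ] axis z 0.0392
brass 122 [0.5522 0.115  0.0212] [0.5898 0.1288 0.0421]
pin ((499.419921875, -125.73225402832031), (119.49299621582031, 23.885040283203125), 1.8706673383712769)
```

Call:
arm_command --rows '[{"jaw":1,"dx":0.1,"dy":-1,"dz":0,"wx":0,"wy":0,"wz":0},{"jaw":1,"dx":0.1,"dy":-1,"dz":0,"wx":0,"wy":0,"wz":0},{"jaw":1,"dx":0.1,"dy":-1,"dz":0,"wx":0,"wy":0,"wz":0},{"jaw":1,"dx":0.1,"dy":-1,"dz":0,"wx":0,"wy":0,"wz":0},{"jaw":1,"dx":0.1,"dy":-1,"dz":0,"wx":0,"wy":0,"wz":0},{"jaw":1,"dx":0.1,"dy":-1,"dz":0,"wx":0,"wy":0,"wz":0},{"jaw":1,"dx":0.1,"dy":-1,"dz":0,"wx":0,"wy":0,"wz":0},{"jaw":1,"dx":0.1,"dy":-1,"dz":0,"wx":0,"wy":0,"wz":0},{"jaw":1,"dx":0.1,"dy":-1,"dz":0,"wx":0,"wy":0,"wz":0},{"jaw":1,"dx":0.1,"dy":-1,"dz":0,"wx":0,"wy":0,"wz":0}]'

```text
time_s: 4.85
eef_pos: [0.4407, -0.0417, 0.2313]
ee_rot: [[-1.0, 0.004, 0.0], [0.004, 1.0, 0.0], [-0.0, 0.0, -1.0]]
force: [0.6, 0.1, -0.4]
opening: 0.0852
finger_force: 0.0
```

Call:
arm_command --rows '[{"jaw":1,"dx":0.1,"dy":-1,"dz":-0.4,"wx":0,"wy":0,"wz":0},{"jaw":1,"dx":0.1,"dy":-1,"dz":-0.4,"wx":0,"wy":0,"wz":0},{"jaw":1,"dx":0.1,"dy":-1,"dz":-0.4,"wx":0,"wy":0,"wz":0},{"jaw":1,"dx":0.1,"dy":-1,"dz":-0.4,"wx":0,"wy":0,"wz":0},{"jaw":1,"dx":0,"dy":-0.25,"dz":-0.4,"wx":0,"wy":0,"wz":0},{"jaw":1,"dx":0,"dy":0,"dz":0,"wx":0,"wy":0,"wz":0},{"jaw":1,"dx":0,"dy":0,"dz":0,"wx":0,"wy":0,"wz":0}]'

```text
time_s: 5.55
eef_pos: [0.4485, -0.1256, 0.1912]
ee_rot: [[-1.0, 0.004, -0.0], [0.004, 1.0, 0.001], [0.0, 0.001, -1.0]]
force: [-0.6, -0.5, 0.1]
opening: 0.0851
finger_force: 0.0
```

```bash
python3 - <<'E'
from h import *
s=ctrl.state();print(s["eef_pos"],s["time_s"])
im,d,K,E=wsnap("w2")
for o in("pin","rest"):
    r=ctrl.regions_of("wrist",o)[0]; P,_=wcloud(d,r["region"],K,E); print(o,r["conf"],np.round(r["at"]),np.median(P,0).round(4))
    if o=="pin":
        T=P[P[:,2]>np.percentile(P[:,2],97)-.008]; print("top",np.percentile(P[:,2],97).round(4),cv2.minAreaRect((T[:,:2]*1000).astype(np.float32)))
        # cylinder axis fit R=12mm: params y0,slope,z0,tilt
        from scipy.optimize import least_squares
        x=P[:,0]-.5
        f=least_squares(lambda p:np.hypot((P[:,1]-p[0]-p[1]*x),P[:,2]-p[2]-p[3]*x)-.012,[-.127,.035,.035,0],loss="soft_l1",f_scale=.002).x
        print("axis at x=.5: y,slope,z,tilt",f.round(4),"x ends",np.percentile(P[:,0],[.5,1,99,99.5]).round(4))
    else:
        T=P[(P[:,2]<.032)];print(cv2.minAreaRect((T[:,:2]*1000).astype(np.float32)))
E
```

```text
[ 0.44852037 -0.12556007  0.19123215] 5.55
pin 0.95 [273. 325.] [ 0.4907 -0.1271  0.0438]
top 0.0461 ((500.3641052246094, -127.20886993408203), (121.39069366455078, 23.096878051757812), 1.7430975437164307)
axis at x=.5: y,slope,z,tilt [-0.1273  0.0349  0.0334  0.0006] x ends [0.4399 0.44   0.5588 0.5595]
rest 0.86 [259. 337.] [ 0.4933 -0.1143  0.0068]
((495.60382080078125, -127.64066314697266), (110.72402954101562, 54.52812957763672), 2.6177539825439453)
```

View pics/w2.png

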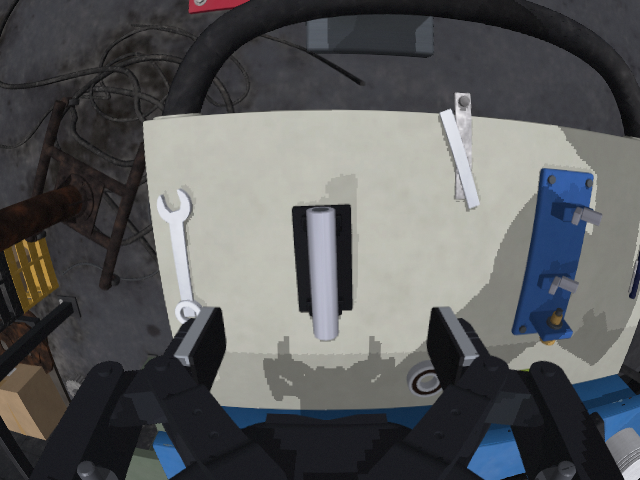

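The wrist view shows the pin along the rest at about (323,272), with no bystander near the finger paths. The fit puts its axis at x 0.500, y -0.127, z about 0.034 and yaw 2.0°. That agrees with the top camera and the given 35 mm, so I'll descend.

Call:
arm_command --rows '[{"jaw":0.75,"dx":0.85,"dy":-0.03,"dz":-0.5,"wx":0,"wy":0,"wz":0.09},{"jaw":0.75,"dx":0.85,"dy":-0.03,"dz":-0.5,"wx":0,"wy":0,"wz":0.09},{"jaw":0.75,"dx":0.85,"dy":-0.03,"dz":-0.5,"wx":0,"wy":0,"wz":0.08},{"jaw":0.75,"dx":0,"dy":0,"dz":-0.9,"wx":0,"wy":0,"wz":0},{"jaw":0.75,"dx":0,"dy":0,"dz":-0.9,"wx":0,"wy":0,"wz":0},{"jaw":0.75,"dx":0,"dy":0,"dz":-0.9,"wx":0,"wy":0,"wz":0},{"jaw":0.75,"dx":0,"dy":0,"dz":-0.9,"wx":0,"wy":0,"wz":0},{"jaw":0.75,"dx":0,"dy":0,"dz":-0.9,"wx":0,"wy":0,"wz":0},{"jaw":0.75,"dx":0,"dy":0,"dz":-0.9,"wx":0,"wy":0,"wz":0},{"jaw":0.75,"dx":0,"dy":0,"dz":-0.9,"wx":0,"wy":0,"wz":0}]'

```text
time_s: 6.7
eef_pos: [0.5, -0.1279, 0.0351]
ee_rot: [[-0.999, -0.035, 0.001], [-0.035, 0.999, -0.0], [-0.001, -0.0, -1.0]]
force: [0.2, -0.6, 0.0]
opening: 0.0638
finger_force: 0.0
```

Call:
arm_command --rows '[{"jaw":0.75,"dx":0,"dy":0,"dz":-0.5,"wx":0,"wy":0,"wz":0},{"jaw":0.75,"dx":0,"dy":0,"dz":-0.5,"wx":0,"wy":0,"wz":0},{"jaw":0.75,"dx":0,"dy":0,"dz":0,"wx":0,"wy":0,"wz":0}]'

```text
time_s: 7.0
eef_pos: [0.499, -0.1278, 0.0144]
ee_rot: [[-0.999, -0.034, -0.002], [-0.034, 0.999, 0.001], [0.002, 0.001, -1.0]]
force: [1.1, -0.7, 0.4]
opening: 0.0643
finger_force: 0.0
```

Call:
arm_command --rows '[{"jaw":0.2,"dx":0,"dy":0,"dz":0,"wx":0,"wy":0,"wz":0},{"jaw":0.2,"dx":0,"dy":0,"dz":0,"wx":0,"wy":0,"wz":0},{"jaw":0.2,"dx":0,"dy":0,"dz":0,"wx":0,"wy":0,"wz":0},{"jaw":0.2,"dx":0,"dy":0,"dz":0,"wx":0,"wy":0,"wz":0},{"jaw":0.2,"dx":0,"dy":0,"dz":0,"wx":0,"wy":0,"wz":0},{"jaw":0.2,"dx":0,"dy":0,"dz":0,"wx":0,"wy":0,"wz":0},{"jaw":0.2,"dx":0,"dy":0,"dz":0,"wx":0,"wy":0,"wz":0},{"jaw":0.2,"dx":0,"dy":0,"dz":0,"wx":0,"wy":0,"wz":0}]' --squeeze 35

```text
time_s: 7.8
eef_pos: [0.5002, -0.1283, 0.0162]
ee_rot: [[-0.999, -0.034, 0.001], [-0.034, 0.999, -0.0], [-0.001, -0.0, -1.0]]
force: [-1.4, 2.9, 6.0]
opening: 0.0233
finger_force: 34.3
```

Call:
arm_command --rows '[{"jaw":0.2,"dx":0,"dy":0,"dz":0.3,"wx":0,"wy":0,"wz":0},{"jaw":0.2,"dx":0,"dy":0,"dz":0.6,"wx":0,"wy":0,"wz":0},{"jaw":0.2,"dx":0,"dy":0,"dz":0.8,"wx":0,"wy":0,"wz":0},{"jaw":0.2,"dx":0,"dy":0,"dz":0.8,"wx":0,"wy":0,"wz":0},{"jaw":0.2,"dx":0,"dy":0,"dz":0.8,"wx":0,"wy":0,"wz":0},{"jaw":0.2,"dx":0,"dy":0,"dz":0.8,"wx":0,"wy":0,"wz":0},{"jaw":0.2,"dx":0,"dy":0,"dz":0.8,"wx":0,"wy":0,"wz":0},{"jaw":0.2,"dx":0,"dy":0,"dz":0.5,"wx":0,"wy":0,"wz":0},{"jaw":0.2,"dx":0,"dy":0,"dz":0,"wx":0,"wy":0,"wz":0},{"jaw":0.2,"dx":0,"dy":0,"dz":0,"wx":0,"wy":0,"wz":0}]'

```text
time_s: 8.8
eef_pos: [0.4993, -0.1282, 0.123]
ee_rot: [[-0.999, -0.034, -0.0], [-0.034, 0.999, 0.0], [0.0, 0.0, -1.0]]
force: [-0.1, 0.3, -1.8]
opening: 0.0233
finger_force: 34.5
```

```bash
python3 - <<'E'
from h import *
s=ctrl.state();print({k:np.round(s[k],4).tolist() for k in("eef_pos","force","torque","opening","finger_force","time_s","qpos")})
def pinfit(P,x0,z0,sl,t):
    from scipy.optimize import least_squares
    x=P[:,0]-x0
    return least_squares(lambda p:np.hypot((P[:,1]-p[0]-p[1]*x),P[:,2]-p[2]-p[3]*x)-.012,[np.median(P[:,1]),sl,z0,t],loss="soft_l1",f_scale=.002).x
for n in("wrist","top","scene"):
    K,E=cam(n);im,d=ctrl.snapshot(n); R=ctrl.regions_of(n,"pin")
    if not R: continue
    r=R[0]
    P=wcloud(d,r["region"],K,E)[0] if n=="wrist" else cloud(n,d,r["region"])
    print(n,round(r["conf"],2),np.round(r["at"]),len(P),np.percentile(P,[1,50,99],axis=0).round(4).tolist(),pinfit(P,.5,P[:,2].max()-.012,.035,0).round(4))
    if n=="wrist": cv2.imwrite("pics/w3.png",im[:,:,::-1])
E
```

```text
{'eef_pos': [0.4993, -0.1282, 0.123], 'force': [-0.0666, 0.2985, -1.8222], 'torque': [-0.0482, -0.0087, -0.0351], 'opening': 0.0233, 'finger_force': 34.4968, 'time_s': 8.8, 'qpos': [-27.8518, 6.7771, 106.9541, -0.0051, 66.2887, -119.8087]}
wrist 0.55 [291. 326.] 14895 [[0.4393, -0.1399, 0.1359], [0.4746, -0.1279, 0.1508], [0.5345, -0.1156, 0.1534]] [-0.1272  0.0343  0.1402 -0.0015]
top 0.63 [289. 391.] 284 [[0.4394, -0.1386, 0.1412], [0.454, -0.1252, 0.1507], [0.4719, -0.1161, 0.1558]] [-0.1271  0.0193  0.1418  0.0179]
scene 0.86 [230. 341.] 625 [[0.4396, -0.1424, 0.001], [0.4654, -0.1361, 0.1464], [0.6511, 0.0678, 0.1545]] [-0.1268  0.0543  0.1398 -0.0604]
```

View pics/w3.png

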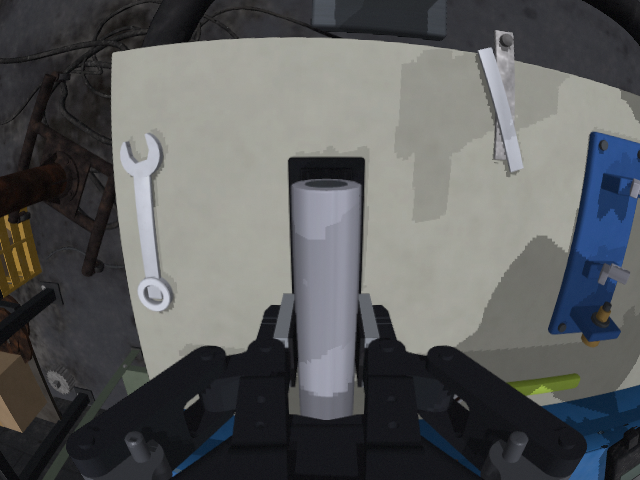

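The wrist view shows the pin held square between the pads, with its near end at (326,185), and the rest empty behind it. The weight reads about 1.8 N. I'll carry it over the cradle while tilting it to the V's slope.

Call:
arm_command --rows '[{"jaw":0.2,"dx":-0.05,"dy":0.5,"dz":0,"wx":0,"wy":0.1,"wz":-0.03},{"jaw":0.2,"dx":-0.1,"dy":1,"dz":0,"wx":0,"wy":0.1,"wz":-0.03},{"jaw":0.2,"dx":-0.1,"dy":1,"dz":0,"wx":0,"wy":0.1,"wz":-0.03},{"jaw":0.2,"dx":-0.1,"dy":1,"dz":0,"wx":0,"wy":0.1,"wz":-0.03},{"jaw":0.2,"dx":-0.1,"dy":1,"dz":0,"wx":0,"wy":0.1,"wz":-0.03},{"jaw":0.2,"dx":-0.1,"dy":1,"dz":0,"wx":0,"wy":0.1,"wz":-0.03},{"jaw":0.2,"dx":-0.1,"dy":1,"dz":0,"wx":0,"wy":0.1,"wz":-0.03},{"jaw":0.2,"dx":-0.1,"dy":1,"dz":0,"wx":0,"wy":0.1,"wz":-0.03},{"jaw":0.2,"dx":-0.1,"dy":1,"dz":0,"wx":0,"wy":0.1,"wz":-0.03},{"jaw":0.2,"dx":-0.1,"dy":1,"dz":0,"wx":0,"wy":0.1,"wz":-0.02}]'

```text
time_s: 10.1
eef_pos: [0.4802, 0.0632, 0.1232]
ee_rot: [[-0.989, 0.01, -0.151], [0.009, 1.0, 0.003], [0.151, 0.002, -0.989]]
force: [1.2, -0.4, -1.6]
opening: 0.0228
finger_force: 34.5
```

Call:
arm_command --rows '[{"jaw":0.2,"dx":-0.1,"dy":1,"dz":0,"wx":0,"wy":0.13,"wz":0},{"jaw":0.2,"dx":0,"dy":1,"dz":0,"wx":0,"wy":0,"wz":0},{"jaw":0.2,"dx":0,"dy":0.8,"dz":0,"wx":0,"wy":0,"wz":0},{"jaw":0.2,"dx":0,"dy":0.3,"dz":0,"wx":0,"wy":0,"wz":0},{"jaw":0.2,"dx":0,"dy":0,"dz":0,"wx":0,"wy":0,"wz":0},{"jaw":0.2,"dx":0,"dy":0,"dz":0,"wx":0,"wy":0,"wz":0}]'

```text
time_s: 10.7
eef_pos: [0.4785, 0.1233, 0.1232]
ee_rot: [[-0.986, 0.01, -0.169], [0.009, 1.0, 0.003], [0.169, 0.001, -0.986]]
force: [0.2, 0.7, -1.6]
opening: 0.0229
finger_force: 34.5
```

```bash
python3 - <<'E'
from h import *
s=ctrl.state();print({k:np.round(s[k],4).tolist() for k in("eef_pos","ee_rot","force","torque","time_s","qpos")})
im,d,K,E=wsnap("w4")
from scipy.optimize import least_squares
R=ctrl.regions_of("wrist","pin")
if R:
    P=wcloud(d,R[0]["region"],K,E)[0];x=P[:,0]-.4825
    f=least_squares(lambda p:np.hypot((P[:,1]-p[0]-p[1]*x),(P[:,2]-p[2]-p[3]*x)*.986)-.012,[.124,0,.14,-.17],loss="soft_l1",f_scale=.002).x
    print("pin",R[0]["conf"],f.round(4),np.percentile(P,[1,99],axis=0).round(4).tolist())
P,vu=wcloud(d,np.ones_like(d,bool),K,E); c=im.astype(int)[vu[:,0],vu[:,1]]
near=(abs(P[:,0]-.49)<.12)&(abs(P[:,1]-.124)<.06)
F=P[near&(c[:,2]>c[:,0]+25)&(P[:,2]>.003)&(P[:,2]<.016)]
for a in(.41,.42,.43,.45,.46,.48,.49):
    q=F[abs(F[:,0]-a)<.003,1]; print(a,len(q),q.min().round(4) if len(q) else 0,q.max().round(4) if len(q) else 0)
for o in("left_flanks","right_flanks","stop"):
    for r in ctrl.regions_of("wrist",o)[:1]:
        Q=wcloud(d,r["region"],K,E)[0];print(o,round(r["conf"],2),np.round(r["at"]),len(Q),np.percentile(Q,[2,50,98],axis=0).round(4).tolist())
im,d=ctrl.snapshot("scene");cv2.imwrite("pics/s4.png",cv2.resize(im[150:330,180:420,::-1],None,fx=3,fy=3))
b=cv2.imread("pics/w4.png"); b2=cv2.imread("pics/s4.png"); cv2.imwrite("pics/m4.png",np.hstack([cv2.resize(b,(400,300)),cv2.resize(b2,(400,300))]))
E
```

```text
{'eef_pos': [0.4785, 0.1233, 0.1232], 'ee_rot': [[-0.9856, 0.0095, -0.1689], [0.0092, 1.0, 0.0026], [0.1689, 0.001, -0.9856]], 'force': [0.1536, 0.705, -1.5725], 'torque': [-0.0332, -0.1041, -0.0109], 'time_s': 10.7, 'qpos': [0.2845, 11.1384, 102.5444, 0.2051, 76.0386, -89.2399]}
pin 0.69 [ 0.1244 -0.0091  0.1399 -0.1724] [[0.4222, 0.113, 0.1395], [0.5178, 0.136, 0.1617]]
0.41 668 0.0911 0.1603
0.42 520 0.0909 0.1603
0.43 219 0.0905 0.1592
0.45 209 0.0903 0.1592
0.46 214 0.0908 0.1593
0.48 196 0.0901 0.1588
0.49 215 0.0907 0.159
left_flanks 0.59 [141. 167.] 3313 [[0.3388, -0.0188, -0.0011], [0.3853, 0.0027, 0.0047], [0.4402, 0.018, 0.0077]]
```

View pics/m4.png

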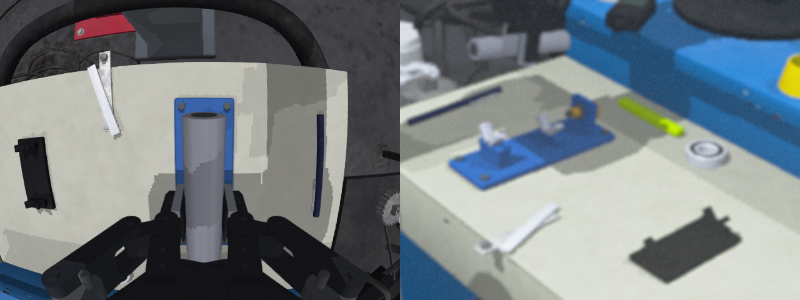

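The wrist half shows the pin at (205,185) centred over the blue foot. Measured in the same picture, pin and foot agree in y to about 0.3 mm and in yaw. The scene half shows the empty rest and the cradle standing free. I'll descend to just above the flanks.

Call:
arm_command --rows '[{"jaw":0.2,"dx":0,"dy":0.02,"dz":-0.6,"wx":0,"wy":0,"wz":0},{"jaw":0.2,"dx":0,"dy":0,"dz":-0.8,"wx":0,"wy":0,"wz":0},{"jaw":0.2,"dx":0,"dy":0,"dz":-0.8,"wx":0,"wy":0,"wz":0},{"jaw":0.2,"dx":0,"dy":0,"dz":-0.8,"wx":0,"wy":0,"wz":0},{"jaw":0.2,"dx":0,"dy":0,"dz":-0.6,"wx":0,"wy":0,"wz":0},{"jaw":0.2,"dx":0,"dy":0,"dz":-0.4,"wx":0,"wy":0,"wz":0},{"jaw":0.2,"dx":0,"dy":0,"dz":-0.2,"wx":0,"wy":0,"wz":0},{"jaw":0.2,"dx":0,"dy":0,"dz":-0.2,"wx":0,"wy":0,"wz":0},{"jaw":0.2,"dx":0,"dy":0,"dz":0,"wx":0,"wy":0,"wz":0},{"jaw":0.2,"dx":0,"dy":0,"dz":0,"wx":0,"wy":0,"wz":0}]'

```text
time_s: 12.0
eef_pos: [0.479, 0.1241, 0.0357]
ee_rot: [[-0.986, 0.009, -0.168], [0.009, 1.0, 0.003], [0.168, 0.002, -0.986]]
force: [0.1, -0.3, -1.3]
opening: 0.0225
finger_force: 34.5
```

```bash
python3 - <<'E'
from h import *
s=ctrl.state();print({k:np.round(s[k],4).tolist() for k in("eef_pos","force","torque","time_s")})
im,d=ctrl.snapshot("scene");a=cv2.resize(im[180:280,200:333,::-1],(400,300),interpolation=3)
im,d=ctrl.snapshot("top");b=cv2.resize(im[210:322,180:320,::-1],(400,300),interpolation=3)
cv2.imwrite("pics/m5.png",np.hstack([a,b]))
E
```

```text
{'eef_pos': [0.479, 0.1241, 0.0357], 'force': [0.1424, -0.2869, -1.3354], 'torque': [0.0075, -0.1201, 0.0227], 'time_s': 12.0}
```

View pics/m5.png

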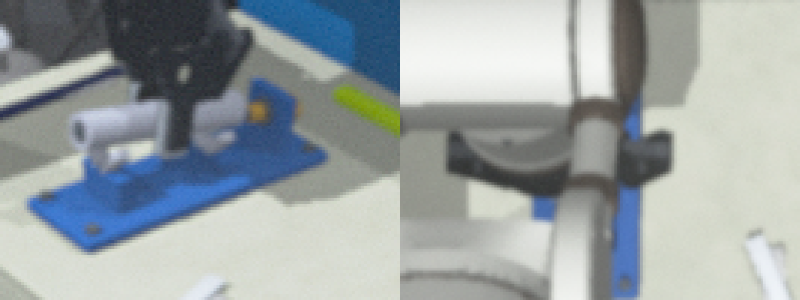

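The left half shows the pin just above both saddles at (150,125), with a gap to the brass tip at (262,108). In the right half the arm hides the cradle from the top camera. I'll lower in small steps.

Call:
arm_command --rows '[{"jaw":0.2,"dx":0,"dy":0,"dz":-0.1,"wx":0,"wy":0,"wz":0},{"jaw":0.2,"dx":0,"dy":0,"dz":-0.05,"wx":0,"wy":0,"wz":0},{"jaw":0.2,"dx":0,"dy":0,"dz":0,"wx":0,"wy":0,"wz":0},{"jaw":0.2,"dx":0,"dy":0,"dz":0,"wx":0,"wy":0,"wz":0}]'

```text
time_s: 12.5
eef_pos: [0.4785, 0.1241, 0.0322]
ee_rot: [[-0.986, 0.01, -0.169], [0.009, 1.0, 0.003], [0.169, 0.002, -0.986]]
force: [0.5, -0.2, -1.3]
opening: 0.0226
finger_force: 34.5
```

Call:
arm_command --rows '[{"jaw":0.2,"dx":0,"dy":0,"dz":-0.05,"wx":0,"wy":0,"wz":0},{"jaw":0.2,"dx":0,"dy":0,"dz":0,"wx":0,"wy":0,"wz":0},{"jaw":0.2,"dx":0,"dy":0,"dz":0,"wx":0,"wy":0,"wz":0}]'

```text
time_s: 12.8
eef_pos: [0.4785, 0.1241, 0.0313]
ee_rot: [[-0.986, 0.01, -0.169], [0.009, 1.0, 0.003], [0.169, 0.002, -0.986]]
force: [-0.4, -0.3, -1.4]
opening: 0.0232
finger_force: 34.5
```

Call:
arm_command --rows '[{"jaw":0.2,"dx":0,"dy":0,"dz":-0.04,"wx":0,"wy":0,"wz":0},{"jaw":0.2,"dx":0,"dy":0,"dz":0,"wx":0,"wy":0,"wz":0},{"jaw":0.2,"dx":0,"dy":0,"dz":0,"wx":0,"wy":0,"wz":0}]'

```text
time_s: 13.1
eef_pos: [0.4785, 0.1241, 0.0305]
ee_rot: [[-0.986, 0.01, -0.169], [0.009, 1.0, 0.003], [0.169, 0.002, -0.986]]
force: [1.0, -0.5, -2.0]
opening: 0.023
finger_force: 34.5
```

Call:
arm_command --rows '[{"jaw":0.2,"dx":0,"dy":0,"dz":-0.03,"wx":0,"wy":0,"wz":0},{"jaw":0.2,"dx":0,"dy":0,"dz":0,"wx":0,"wy":0,"wz":0},{"jaw":0.2,"dx":0,"dy":0,"dz":0,"wx":0,"wy":0,"wz":0}]'

```text
time_s: 13.4
eef_pos: [0.4787, 0.124, 0.03]
ee_rot: [[-0.986, 0.01, -0.168], [0.009, 1.0, 0.003], [0.168, 0.001, -0.986]]
force: [1.3, -0.0, -0.8]
opening: 0.0232
finger_force: 34.7
```

Call:
arm_command --rows '[{"jaw":0.2,"dx":0,"dy":0,"dz":-0.03,"wx":0,"wy":0,"wz":0},{"jaw":0.2,"dx":0,"dy":0,"dz":0,"wx":0,"wy":0,"wz":0},{"jaw":0.2,"dx":0,"dy":0,"dz":0,"wx":0,"wy":0,"wz":0}]'

```text
time_s: 13.7
eef_pos: [0.4789, 0.1238, 0.0297]
ee_rot: [[-0.986, 0.01, -0.168], [0.009, 1.0, 0.003], [0.168, 0.001, -0.986]]
force: [-1.3, -2.4, 3.3]
opening: 0.0232
finger_force: 35.0
```

Call:
arm_command --rows '[{"jaw":0.2,"dx":0,"dy":-0.02,"dz":0,"wx":0,"wy":0,"wz":0},{"jaw":0.2,"dx":0,"dy":0,"dz":0,"wx":0,"wy":0,"wz":0},{"jaw":0.2,"dx":0,"dy":0,"dz":0,"wx":0,"wy":0,"wz":0}]'

```text
time_s: 14.0
eef_pos: [0.4789, 0.1238, 0.0296]
ee_rot: [[-0.986, 0.01, -0.168], [0.009, 1.0, 0.003], [0.168, 0.002, -0.986]]
force: [-0.4, -0.8, 5.3]
opening: 0.023
finger_force: 35.1
```

Call:
arm_command --rows '[{"jaw":0.2,"dx":0,"dy":0,"dz":0,"wx":0,"wy":0,"wz":0}]'

```text
time_s: 14.1
eef_pos: [0.4789, 0.1238, 0.0297]
ee_rot: [[-0.986, 0.01, -0.168], [0.009, 1.0, 0.003], [0.168, 0.002, -0.986]]
force: [-1.3, -0.4, 5.3]
opening: 0.023
finger_force: 35.1
```

```bash
python3 - <<'E'
from h import *
s=ctrl.state();print({k:np.round(s[k],4).tolist() for k in("eef_pos","force","torque","time_s")})
E
```

```text
{'eef_pos': [0.4789, 0.1238, 0.0297], 'force': [-1.2865, -0.4366, 5.3289], 'torque': [-0.1418, 0.1168, -0.145], 'time_s': 14.1}
```

Call:
arm_command --rows '[{"jaw":0.2,"dx":0,"dy":0,"dz":0.02,"wx":0,"wy":0,"wz":0},{"jaw":0.2,"dx":0,"dy":0,"dz":0,"wx":0,"wy":0,"wz":0},{"jaw":0.2,"dx":0,"dy":0,"dz":0,"wx":0,"wy":0,"wz":0}]'

```text
time_s: 14.4
eef_pos: [0.4789, 0.1238, 0.0297]
ee_rot: [[-0.986, 0.01, -0.168], [0.009, 1.0, 0.003], [0.168, 0.002, -0.986]]
force: [0.8, -0.4, 2.6]
opening: 0.0231
finger_force: 34.9
```

Call:
arm_command --rows '[{"jaw":0.2,"dx":0.025,"dy":0,"dz":-0.0043,"wx":0,"wy":0,"wz":0},{"jaw":0.2,"dx":0.025,"dy":0,"dz":-0.0043,"wx":0,"wy":0,"wz":0},{"jaw":0.2,"dx":0.025,"dy":0,"dz":-0.0043,"wx":0,"wy":0,"wz":0},{"jaw":0.2,"dx":0.025,"dy":0,"dz":-0.0043,"wx":0,"wy":0,"wz":0},{"jaw":0.2,"dx":0,"dy":0,"dz":0,"wx":0,"wy":0,"wz":0}]'

```text
time_s: 14.9
eef_pos: [0.48, 0.1238, 0.0294]
ee_rot: [[-0.985, 0.009, -0.17], [0.009, 1.0, 0.003], [0.17, 0.002, -0.985]]
force: [-2.1, -0.4, 4.1]
opening: 0.0228
finger_force: 35.1
```

Call:
arm_command --rows '[{"jaw":0.2,"dx":0.025,"dy":0,"dz":-0.0043,"wx":0,"wy":0,"wz":0},{"jaw":0.2,"dx":0.025,"dy":0,"dz":-0.0043,"wx":0,"wy":0,"wz":0},{"jaw":0.2,"dx":0.025,"dy":0,"dz":-0.0043,"wx":0,"wy":0,"wz":0},{"jaw":0.2,"dx":0.025,"dy":0,"dz":-0.0043,"wx":0,"wy":0,"wz":0},{"jaw":0.2,"dx":0,"dy":0,"dz":0,"wx":0,"wy":0,"wz":0}]'

```text
time_s: 15.4
eef_pos: [0.482, 0.1237, 0.0291]
ee_rot: [[-0.985, 0.009, -0.17], [0.009, 1.0, 0.003], [0.17, 0.002, -0.985]]
force: [-1.7, -0.6, 6.3]
opening: 0.023
finger_force: 35.1
```

Call:
arm_command --rows '[{"jaw":0.2,"dx":0,"dy":0,"dz":0.025,"wx":0,"wy":0,"wz":0},{"jaw":0.2,"dx":0.025,"dy":0,"dz":-0.004,"wx":0,"wy":0,"wz":0},{"jaw":0.2,"dx":0.025,"dy":0,"dz":-0.004,"wx":0,"wy":0,"wz":0},{"jaw":0.2,"dx":0,"dy":0,"dz":0,"wx":0,"wy":0,"wz":0}]'

```text
time_s: 15.8
eef_pos: [0.4832, 0.1237, 0.029]
ee_rot: [[-0.985, 0.01, -0.17], [0.009, 1.0, 0.003], [0.17, 0.002, -0.986]]
force: [-0.5, -1.0, 0.1]
opening: 0.0226
finger_force: 34.8
```

Call:
arm_command --rows '[{"jaw":0.2,"dx":0.025,"dy":0,"dz":-0.004,"wx":0,"wy":0,"wz":0},{"jaw":0.2,"dx":0.025,"dy":0,"dz":-0.004,"wx":0,"wy":0,"wz":0},{"jaw":0.2,"dx":0,"dy":0,"dz":0,"wx":0,"wy":0,"wz":0}]'

```text
time_s: 16.1
eef_pos: [0.484, 0.1237, 0.0289]
ee_rot: [[-0.985, 0.009, -0.17], [0.009, 1.0, 0.003], [0.17, 0.002, -0.985]]
force: [-2.9, 0.1, -0.3]
opening: 0.0228
finger_force: 34.7
```

Call:
arm_command --rows '[{"jaw":0.2,"dx":0.025,"dy":0,"dz":-0.004,"wx":0,"wy":0,"wz":0},{"jaw":0.2,"dx":0.025,"dy":0,"dz":-0.004,"wx":0,"wy":0,"wz":0},{"jaw":0.2,"dx":0,"dy":0,"dz":0,"wx":0,"wy":0,"wz":0},{"jaw":0.2,"dx":0,"dy":0,"dz":0,"wx":0,"wy":0,"wz":0}]'

```text
time_s: 16.5
eef_pos: [0.485, 0.1236, 0.0287]
ee_rot: [[-0.985, 0.009, -0.17], [0.009, 1.0, 0.003], [0.17, 0.001, -0.985]]
force: [-4.2, -0.9, -0.8]
opening: 0.0225
finger_force: 34.6
```

Call:
arm_command --rows '[{"jaw":0.2,"dx":0,"dy":0,"dz":0,"wx":0,"wy":0,"wz":0}]'

```text
time_s: 16.6
eef_pos: [0.4851, 0.1237, 0.0287]
ee_rot: [[-0.985, 0.009, -0.17], [0.009, 1.0, 0.003], [0.17, 0.002, -0.986]]
force: [-4.6, -0.7, -0.1]
opening: 0.023
finger_force: 34.6
```

```bash
python3 - <<'E'
from h import *
im,d=ctrl.snapshot("scene");a=cv2.resize(im[185:265,210:317,::-1],(800,600),interpolation=3);cv2.imwrite("pics/m6.png",a)
s=ctrl.state();print({k:np.round(s[k],4).tolist() for k in("eef_pos","force","torque","time_s")})
E
```

```text
{'eef_pos': [0.4852, 0.1237, 0.0288], 'force': [-4.5159, -0.9909, -0.9975], 'torque': [-0.0944, 0.5035, 0.0093], 'time_s': 16.65}
```

View pics/m6.png

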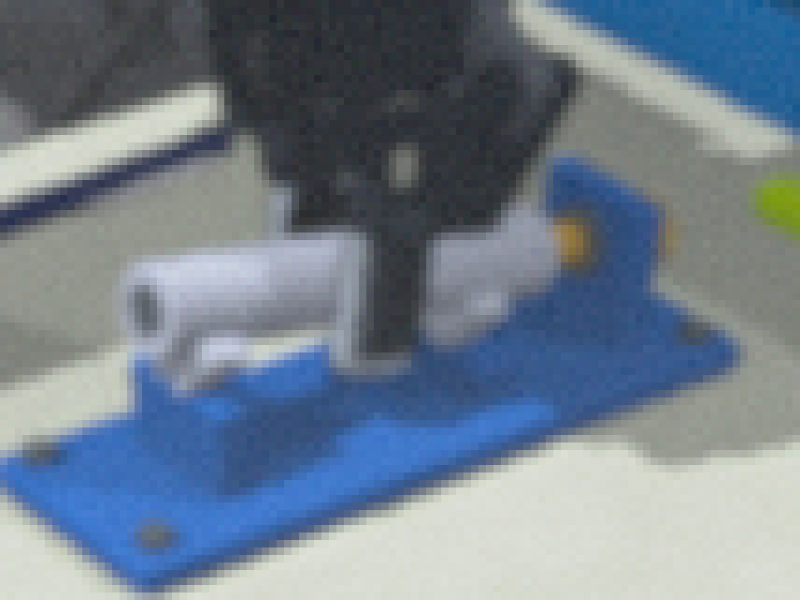

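The picture shows the pin's far end against the brass tip at about (555,240), with the pin along both saddles. The axial force rose at roughly the spring's rate to about 4.4 N, so this is the tip. I'll press down a touch and hold.

Call:
arm_command --rows '[{"jaw":0.2,"dx":0.005,"dy":0,"dz":-0.01,"wx":0,"wy":0,"wz":0},{"jaw":0.2,"dx":0,"dy":0,"dz":0,"wx":0,"wy":0,"wz":0},{"jaw":0.2,"dx":0,"dy":0,"dz":0,"wx":0,"wy":0,"wz":0},{"jaw":0.2,"dx":0,"dy":0,"dz":0,"wx":0,"wy":0,"wz":0},{"jaw":0.2,"dx":0,"dy":0,"dz":0,"wx":0,"wy":0,"wz":0}]'

```text
time_s: 17.15
eef_pos: [0.4855, 0.1237, 0.0288]
ee_rot: [[-0.986, 0.01, -0.169], [0.009, 1.0, 0.003], [0.169, 0.002, -0.986]]
force: [-4.2, -0.4, -0.5]
opening: 0.0227
finger_force: 34.6
```

Call:
arm_command --rows '[{"jaw":0.2,"dx":0,"dy":0,"dz":0,"wx":0,"wy":0,"wz":0},{"jaw":0.2,"dx":0,"dy":0,"dz":0,"wx":0,"wy":0,"wz":0},{"jaw":0.2,"dx":0,"dy":0,"dz":0,"wx":0,"wy":0,"wz":0},{"jaw":0.2,"dx":0,"dy":0,"dz":0,"wx":0,"wy":0,"wz":0},{"jaw":0.2,"dx":0,"dy":0,"dz":0,"wx":0,"wy":0,"wz":0}]'

```text
time_s: 17.65
eef_pos: [0.4856, 0.1237, 0.0288]
ee_rot: [[-0.986, 0.01, -0.169], [0.009, 1.0, 0.003], [0.169, 0.002, -0.986]]
force: [-5.3, -1.0, -0.7]
opening: 0.0232
finger_force: 34.6
```

Call:
arm_command --rows '[{"jaw":0.25,"dx":0,"dy":0,"dz":0,"wx":0,"wy":0,"wz":0},{"jaw":0.3,"dx":0,"dy":0,"dz":0,"wx":0,"wy":0,"wz":0},{"jaw":0.35,"dx":0,"dy":0,"dz":0,"wx":0,"wy":0,"wz":0},{"jaw":0.4,"dx":0,"dy":0,"dz":0,"wx":0,"wy":0,"wz":0},{"jaw":0.5,"dx":0,"dy":0,"dz":0,"wx":0,"wy":0,"wz":0},{"jaw":0.6,"dx":0,"dy":0,"dz":0,"wx":0,"wy":0,"wz":0},{"jaw":0.7,"dx":0,"dy":0,"dz":0,"wx":0,"wy":0,"wz":0},{"jaw":0.7,"dx":0,"dy":0,"dz":0,"wx":0,"wy":0,"wz":0}]' --squeeze 20

```text
time_s: 18.45
eef_pos: [0.4857, 0.1237, 0.0289]
ee_rot: [[-0.986, 0.01, -0.168], [0.009, 1.0, 0.003], [0.168, 0.002, -0.986]]
force: [0.0, 0.9, 0.1]
opening: 0.0596
finger_force: 0.0
```

```bash
python3 - <<'E'
from h import *
s=ctrl.state();print({k:np.round(s[k],4).tolist() for k in("eef_pos","force","torque","time_s","opening","finger_force")})
im,d,K,E=wsnap("w7"); R=ctrl.regions_of("wrist","pin")
from scipy.optimize import least_squares
P=wcloud(d,R[0]["region"],K,E)[0];x=P[:,0]-.4825
f=least_squares(lambda p:np.hypot((P[:,1]-p[0]-p[1]*x),(P[:,2]-p[2]-p[3]*x)*.986)-.012,[.124,0,.048,-.17],loss="soft_l1",f_scale=.002).x
print("pin",R[0]["conf"],f.round(4),np.percentile(P,[.5,1,99],axis=0).round(4).tolist())
E
```

```text
{'eef_pos': [0.4857, 0.1237, 0.0289], 'force': [0.0222, 0.9105, 0.0567], 'torque': [0.0143, -0.1254, 0.022], 'time_s': 18.45, 'opening': 0.0596, 'finger_force': 0.0}
pin 0.74 [ 0.1248 -0.0116  0.0465 -0.1702] [[0.4269, 0.1132, 0.0427], [0.4274, 0.1134, 0.0452], [0.5248, 0.1364, 0.0674]]
```

Call:
arm_command --rows '[{"jaw":0.7,"dx":0.05,"dy":0,"dz":0.3,"wx":0,"wy":0,"wz":0},{"jaw":0.7,"dx":0.1,"dy":0,"dz":0.6,"wx":0,"wy":0,"wz":0},{"jaw":0.7,"dx":0.15,"dy":0,"dz":0.9,"wx":0,"wy":0,"wz":0},{"jaw":0.7,"dx":0.15,"dy":0,"dz":0.9,"wx":0,"wy":0,"wz":0},{"jaw":0.7,"dx":0,"dy":0,"dz":0.9,"wx":0,"wy":0,"wz":0},{"jaw":0.7,"dx":-0.5,"dy":0,"dz":0.9,"wx":0,"wy":-0.2,"wz":0},{"jaw":0.7,"dx":-0.9,"dy":0,"dz":0.9,"wx":0,"wy":-0.3,"wz":0},{"jaw":0.7,"dx":-0.9,"dy":0,"dz":0.9,"wx":0,"wy":-0.3,"wz":0},{"jaw":0.7,"dx":-0.9,"dy":0,"dz":0.9,"wx":0,"wy":-0.3,"wz":0},{"jaw":0.7,"dx":0,"dy":0,"dz":0,"wx":0,"wy":0,"wz":0}]'

```text
time_s: 19.55
eef_pos: [0.4305, 0.1241, 0.1764]
ee_rot: [[-1.0, 0.008, 0.002], [0.008, 1.0, 0.003], [-0.002, 0.003, -1.0]]
force: [1.0, 0.5, 0.2]
opening: 0.06
finger_force: 0.0
```

```bash
python3 - <<'E'
from h import *
s=ctrl.state();print({k:np.round(s[k],4).tolist() for k in("eef_pos","force","time_s")})
im,d,K,E=wsnap("w8"); R=ctrl.regions_of("wrist","pin")
from scipy.optimize import least_squares
P=wcloud(d,R[0]["region"],K,E)[0];x=P[:,0]-.4825
f=least_squares(lambda p:np.hypot((P[:,1]-p[0]-p[1]*x),(P[:,2]-p[2]-p[3]*x)*.986)-.012,[.124,0,.048,-.17],loss="soft_l1",f_scale=.002).x
print("pin",R[0]["conf"],np.round(R[0]["at"]),f.round(4),np.percentile(P,[.5,1,99,99.5],axis=0).round(4).tolist())
p=wproj([[.51,.124,.04]],K,E)[0].astype(int);print(p)
a=im[max(0,p[1]-75):p[1]+75,max(0,p[0]-65):p[0]+65,::-1]; a=cv2.resize(a,(400,int(400*a.shape[0]/a.shape[1])),interpolation=3)
im,_=ctrl.snapshot("scene");b=im[185:265,210:317,::-1];b=cv2.resize(b,(400,a.shape[0]),interpolation=3)
cv2.imwrite("pics/m8.png",np.hstack([a,b]))
E
```

```text
{'eef_pos': [0.4305, 0.1241, 0.1764], 'force': [1.008, 0.5497, 0.1527], 'time_s': 19.55}
pin 0.77 [286. 329.] [ 0.1247 -0.0112  0.0464 -0.1716] [[0.4266, 0.1127, 0.015], [0.4268, 0.113, 0.0388], [0.5459, 0.1366, 0.0672], [0.5473, 0.1369, 0.0677]]
[324 314]
```

View pics/m8.png

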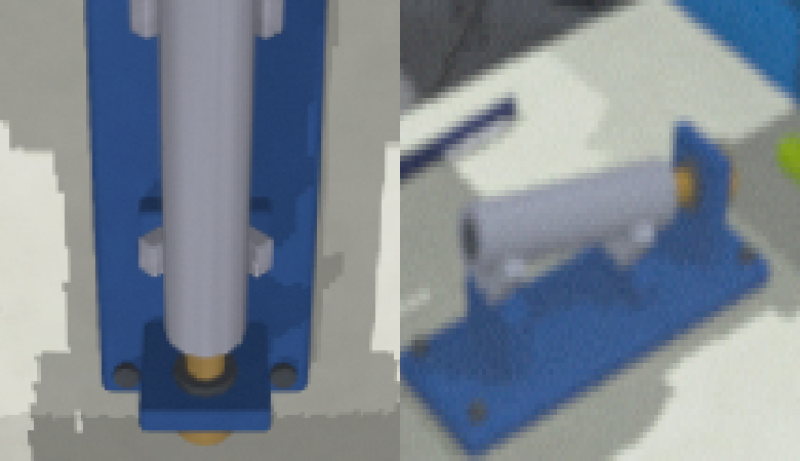

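Both halves show the pin lying in both saddles, with its end on the brass tip at (205,355) in the left half and (675,185) in the right. The fitted slope of 0.172 matches the V and the robot is clear, so I'll hand in.

```bash
python3 -c "
from plant import ctrl
print(ctrl.close_job())"
```

```text
the job is handed in; nothing more can be done
None
```

The job is handed in, with no verdict shown: the pin was pressed on the sprung tip at about 4.5–5 N for roughly a second, then released, and the last pictures show it lying in both saddles with its end against the tip.

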